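Swap the spice jar for the salt shaker behind the rack's rail

TASK

Take the red-capped spice jar out of the wooden rack, lifting it up over the front rail before you draw it forward, and stand it upright in the small wicker basket so that it can go to the table. Then put the salt shaker away upright in the rack bay that this left empty, again over the rail. Do not knock over or shift the other things, and do not bump hard against the rack.

Things in the scene. Friction and masses are not known exactly. Their poses are not given: they have to be found in the camera images.
- rack: Pale wooden spice rack, open above, fixed to the worktop; 340 mm wide (y), 88 deep (x). Origin on the worktop under its centre; the -x side faces the robot and has a rail of two 6 mm steel wires at x = -38 mm, its top 75 mm up (40 mm above the shelf, whose top is 35 mm up). Back slats from x = 34 mm, 90 mm high; end cheeks from y = +-158 mm, 78 mm high; dividers at y = +-50 mm, 57 mm high.
- bay0 (a point): Middle of the shelf's top face in the bay at rack y = +100 mm (left as the robot sees it), 35 mm above the worktop. Between rail and slats a bay is 69 mm deep, about 94 mm wide between dividers. Each of the three bays holds one item at the start.
- bay1 (a point): The same for the middle bay (rack y = 0).
- bay2 (a point): The same for the right bay (rack y = -100 mm).
- spice_jar: Round clear jar with a paper label and a red cap, 45 mm in diameter, 108 mm high (cap: top 21 mm), 0.11 kg. Origin at the centre of its underside, z up its axis. It starts upright in one of the three bays.
- mill: Dark brown wooden pepper mill, 58 mm wide, 150 mm high, upright in one of the bays; it stays there. Origin at the centre of its underside.
- dropper: Brown bottle with a black dropper cap, 33 mm in diameter, 102 mm high, upright in one of the bays; it stays there. Origin at the centre of its underside.
- shaker: Salt shaker of clear glass with a grey domed top, 44 mm in diameter at the body and 34 mm at the top (from 74 mm up), 90 mm high, 0.1 kg. Origin at the centre of its underside. It starts upright on the worktop in front of the rack, to the left.
- basket: Small round open wicker basket, loose, about 112 mm across and 52 mm high, 0.25 kg, on the worktop in front of the rack, to the right. Origin at the centre of its underside; its inner floor lies 12 mm above that and is about 68 mm across (centre 3 mm towards its own -x); the walls flare to a mouth of about 90 mm.
- sugar: White sugar jar with a black lid, 72 mm in diameter, 100 mm high, on the worktop left of the rack; a bystander. Origin at the centre of its underside.
Not all that is in view belongs to the job. Leave any orange look-alike of the shaker alone.

How it is judged (in metres and radians):
On the way, in this order (a step that is already met when the one before it is completed fails the run):
1. the spice jar, still over the shelf, is lifted with its base above the front rail (x of spice_jar in the frame of rack between -0.03 and 0.03 m and y of spice_jar in the frame of rack between -0.15 and 0.15 m and z of spice_jar in the frame of rack above 0.076 m), for 0.05 s.
2. the spice jar stands upright and still in the basket, let go (horizontal distance between spice_jar and basket below 0.04 m and z of spice_jar in the frame of basket between -0.005 and 0.02 m and angle between spice_jar's own z axis and vertical below 0.2 rad and angle between basket's own z axis and vertical below 0.1 rad and height (world z) of basket below 0.01 m and linear speed of spice_jar below 0.02 m/s and contact force between the fingers and spice_jar below 0.1 N), for 0.2 s.
3. the salt shaker is over the rack's shelf with its base above the front rail (x of shaker in the frame of rack between -0.03 and 0.03 m and y of shaker in the frame of rack between -0.15 and 0.15 m and z of shaker in the frame of rack above 0.076 m), for 0.05 s.
At the end, for the whole second after the job is handed in: The spice jar stands in the upright basket (within 40 mm of its centre, base under 20 mm above the basket's underside, tilt under 0.2 rad); the salt shaker stands on the rack's shelf in the free bay (within 35 mm of its middle, tilt under 0.15 rad); both at rest, the rest in place (horizontal distance between spice_jar and basket below 0.04 m and z of spice_jar in the frame of basket between -0.005 and 0.02 m and angle between spice_jar's own z axis and vertical below 0.2 rad and angle between basket's own z axis and vertical below 0.1 rad and height (world z) of basket below 0.01 m and (horizontal distance between shaker and bay0 below 0.035 m or horizontal distance between shaker and bay1 below 0.035 m or horizontal distance between shaker and bay2 below 0.035 m) and z of shaker in the frame of rack between 0.03 and 0.042 m and angle between shaker's own z axis and vertical below 0.15 rad and linear speed of each of spice_jar, shaker below 0.02 m/s); the robot touches nothing.
It fails at once if the spice jar or the salt shaker is tipped over (angle between any of spice_jar, shaker's own z axis and vertical above 0.7 rad).
It fails at once if the mill, the dropper bottle or the sugar jar is moved more than 30 mm or knocked over (distance of any of mill, dropper, sugar from where it was at the start of the episode above 0.03 m or angle between any of mill, dropper, sugar's own z axis and vertical above 0.5 rad).
It fails at once if the robot bumps the rack with more than 25 N (contact force between the arm and rack above 25 N).
It fails at once if the spice jar or the shaker is forced against the rack with more than 25 N (contact force between any of spice_jar, shaker and rack above 25 N).
It also fails if it takes over 58 s, if anything falls off the work surface, if the arm or the gripper's body presses on something with over 40 N, if the wrist force passes 120 N, or if a joint passes its speed limit or range.

ROBOT

A 6-joint arm with a two-finger parallel gripper is mounted at the origin on a cart in front of the work surface, level with it; the furniture and walls round the work are solid. World frame = base frame: x ahead of the robot, y to its left, z up, the work surface at z = 0. Lengths are in mm, angles in degrees, forces in N, time in s.
With the tool pointing down it reaches from about 275 to 775 mm from the base axis. Payload 14.6 kg.
Tool frame: the origin (TCP) lies on the front face of the gripper's body, between the roots of the fingers; the fingertips stand 73 mm ahead of it and the grasp point (between the pads) lies 54 mm ahead of it; z points along the fingers, y is the line along which they close (so a half turn about z gives the same grasp; the last joint's range is limited). The gripper opens to 85 mm and grips with 20 to 120 N. Pads are 22 mm wide; open, the fingers measure 114 mm over their backs; the gripper's body (76 mm by 85 mm) begins 54 mm behind the grasp point. The pads swing forward as they close: fully open they stand 13 mm farther back than shut.
Start: joints at [-78.971, 15.075, -2.767, 72.158, 0, 81.102], TCP at [178.93, -493.571, 303.878] pointing down, gripper open.
Joint ranges: [-151.79, 151.79], [-50.71, 97.33], [-67.44, 78.34], [-121.81, 120.89], [-77.56, 73.72], [-180, 180]. Speed limits (degrees/s): [108.29, 108.29, 147.25, 159.86, 180, 180].

INTERFACE

Orientations are given as a 3x3 rotation matrix whose columns are the frame's x, y, z axes.
In Python, from bench import arm gives the robot as it stands. Calls block until the motion is done:
- arm.movep(position, orientation): joint-space move of the TCP to a pose.
- arm.move_l(position, frame=None, rate=150): straight line of the TCP; frame=None keeps the orientation; rate is the mean speed in mm/s.
- arm.movej(angles): joint-space move.
- arm.move_gripper(opening): finger opening in mm; the grip force is fixed at half the most; returns when the fingers have stopped.
- arm.dwell(seconds).
- arm.inverse_kinematics(position, orientation): joint angles nearest the present ones, or None.
- arm.grab_frame(name): name is "scene" or "top"; returns (picture, depth): 400x640x3 uint8, blue, green, red; 400x640 float32, mm along the optical axis (not along the pixel's ray), 0 where there is no reading.
- arm.get_calibration(name): a dict with "camera_matrix" (3x3 intrinsics, pixels), "rvec" (rotation vector, rad) and "tvec" (3), from world to camera coordinates, as OpenCV has them. Camera axes: x right, y down, z forward; pixel columns grow to the right and rows downward; lengths in mm; the calibration is good to about 2 mm. A picture is of the moment at which its call begins. get_calibration takes no time and is no camera call.
A pose or a line that the arm cannot do raises arm.IKError and nothing moves.
- arm.sign_off(): hands the job in; it is judged then, once.
Readings, each from a call of its own:
- arm.current_clock(): time.
- arm.current_qpos(): joint angles.
- arm.current_joint_velocities(): joint speeds.
- arm.current_joint_efforts(): joint torques, N m.
- arm.current_tcp_pos(): TCP position.
- arm.current_orientation(): TCP orientation.
- arm.current_contact_force(): force on the tool from outside, world axes, zero at the start.
- arm.current_torque(): the same for the moment, N m.
- arm.current_finger_gap(): finger opening in mm.
- arm.current_grip_force(): force on a finger pad.
Only numpy, scipy, OpenCV 4.12 (cv2) and the standard library are available. Lean on these libraries where they do the work, as an engineer would, in place of code of your own. Each camera call takes 0.05 s, during which the arm holds its last target. There are 200 camera calls.

## Working session

There is one attempt and no reset: what is moved stays moved. The work goes in short steps, each a Python script; the robot and the scene stay as the last script left them, time stands still between calls to the robot, and variables do not carry over. Pictures are saved under pics/ and viewed, at most 10 in all, crops included, and the job is handed in when it is done.

```bash
ls; mkdir -p pics; cat > h.py <<'E'
import numpy as np, cv2
from bench import arm
def cal(n):
    c=arm.get_calibration(n);K=np.array(c["camera_matrix"],float);R=cv2.Rodrigues(np.array(c["rvec"],float))[0];t=np.array(c["tvec"],float).ravel()
    return K,R,t
def cloud(n,d):
    K,R,t=cal(n);v,u=np.indices(d.shape)
    p=np.stack([(u-K[0,2])/K[0,0]*d,(v-K[1,2])/K[1,1]*d,d],-1)
    w=(p-t)@R; w[d<=0]=np.nan; return w
def ray(n,u,v,z):
    K,R,t=cal(n);C=-R.T@t;r=R.T@np.linalg.inv(K)@[u,v,1]
    return C+r*(z-C[2])/r[2]
E
python3 - <<'E'
from h import *
for n in("scene","top"):
    im,d=arm.grab_frame(n);cv2.imwrite(f"pics/{n}0.png",im);np.save(f"{n}0.npy",d)
    K,R,t=cal(n);print(n,K[0,0],-R.T@t,R[2],(d>0).mean())
E
```

```text
pics
scene 430.23501393045706 [-100.17269829  479.20785228  858.20718359] [ 0.60392807 -0.3303466  -0.72535647] 0.99608203125
top 421.9335108209366 [474.8640289   95.36914539 892.12737277] [ 0.10686173  0.015481   -0.99415336] 0.99592578125
```

View pics/scene0.png

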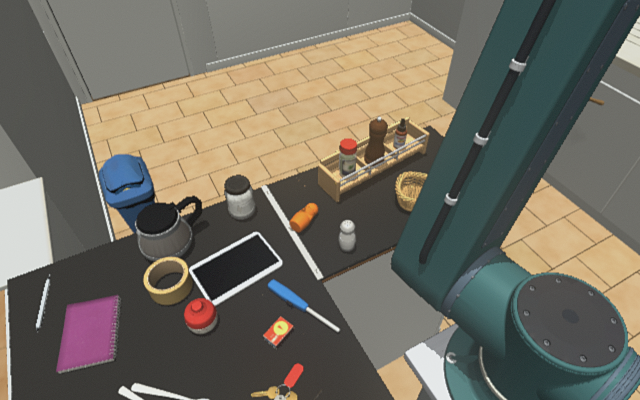

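View pics/top0.png

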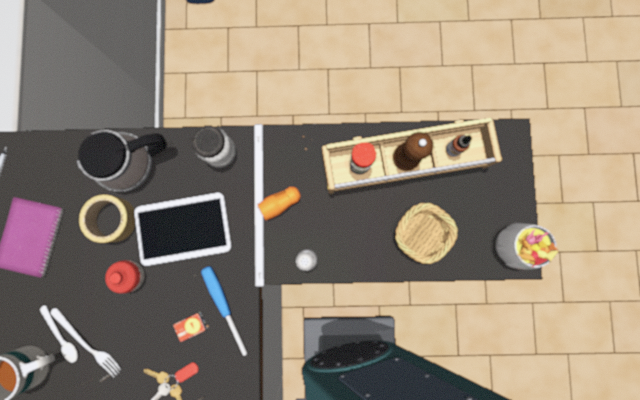

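The scene shows these candidates:
- **Red:** the red-capped jar in the left bay at top (363,153), scene (348,148). Also the squat red pot at top (123,277), which stands on the worktop and not in the rack.
- **Shaker:** the grey-topped clear shaker standing at top (306,260), scene (347,235). Also the orange look-alike lying at top (278,203).

The mill is in bay 1, the dropper in bay 2 and the basket at top (427,233). I choose the racked jar and the grey shaker.

```bash
python3 - <<'E'
from h import *
im=cv2.imread("pics/top0.png");d=np.load("top0.npy");W=cloud("top",d)
hsv=cv2.cvtColor(im,cv2.COLOR_BGR2HSV);H,S,V=cv2.split(hsv);v,u=np.indices(d.shape);z=W[...,2]
def box(a,b,c,e):return (u>=a)&(u<=c)&(v>=b)&(v<=e)
def rep(n,m):
    p=W[m];c,r=cv2.minEnclosingCircle(p[:,:2].astype(np.float32));print(n,m.sum(),"med",np.median(p,0).round(1),"circ",np.round(c,1),round(r,1),"z",np.percentile(p[:,2],[5,95]).round(1))
    mm=m.astype(np.uint8);(cu,cv_),rr=cv2.minEnclosingCircle(np.argwhere(m)[:,::-1].astype(np.float32));print("   px",cu,cv_,rr,"ray",ray("top",cu,cv_,np.median(p[:,2])).round(1))
rep("cap",box(340,135,385,180)&((H<8)|(H>172))&(S>140)&(z>133))
rep("shaker",box(285,240,330,280)&(z>72))
rep("basket",box(385,195,465,270)&(z>44))
rep("mill",box(390,125,440,175)&(z>165))
rep("drop",box(445,125,475,160)&(z>120))
rep("sugar",box(185,120,240,175)&(z>93))
# rack
m=box(315,110,510,200)&(z>70)&(z<96)&(H>10)&(H<32)&(S>40)
p=W[m&(z>84)];(c,s,a)=cv2.minAreaRect(p[:,:2].astype(np.float32));print("slat",m.sum(),len(p),np.round(c,1),np.round(s,1),a,cv2.boxPoints((c,s,a)).round(1).tolist())
p=W[m];r=cv2.minAreaRect(p[:,:2].astype(np.float32));print("rack",np.round(r[0],1),np.round(r[1],1),r[2],cv2.boxPoints(r).round(1).tolist())
wk=box(330,210,390,270)&(z<30);print("table z",np.median(z[wk]))
sc=cv2.imread("pics/scene0.png")[90:270,290:450];a=cv2.resize(sc,None,fx=3,fy=3,interpolation=2);b=cv2.resize(im[110:285,290:480],None,fx=1.6,fy=1.6)
a=cv2.resize(sc,(480,540));b=cv2.resize(im[110:290,310:400],(270,540));cv2.imwrite("pics/crop1.png",np.hstack([a,b]))
E
```

```text
cap 462 med [626.4  18.3 144.4] circ [627.2  17.2] 22.3 z [141.1 146.5]
   px 363.34210205078125 153.92105102539062 12.532882690429688 ray [626.8  18.1 144.4]
shaker 256 med [436.6 130.   87.2] circ [436.3 130.3] 16.9 z [79.9 91.3]
   px 304.5 260.5 8.860122680664062 ray [436.7 129.9  87.2]
basket 1048 med [ 486.8 -108.3   51.3] circ [ 483.6 -110.1] 60.6 z [45.8 55.4]
   px 425.92706298828125 233.1021270751953 30.502788543701172 ray [ 483.7 -109.6   51.3]
mill 505 med [635.6 -75.8 171.7] circ [636.6 -78. ] 23.4 z [165.7 184.1]
   px 419.4143981933594 144.6506805419922 13.482166290283203 ray [635.1 -76.5 171.7]
drop 54 med [ 653.4 -172.7  133.7] circ [ 654.3 -174.1] 6.3 z [123.3 138.1]
   px 467.29998779296875 138.3000030517578 4.356695175170898 ray [ 653.1 -173.   133.7]
sugar 868 med [668.6 311.1 101.1] circ [669.5 312.3] 32.3 z [ 97.5 103.5]
   px 207.6338653564453 141.07086181640625 16.915042877197266 ray [668.1 311.1 101.1]
slat 1679 878 [652.8 -76.4] [ 76.2 329.7] 11.135476112365723 [[583.5999755859375, 78.0], [647.2000122070312, -245.5], [722.0, -230.6999969482422], [658.4000244140625, 92.69999694824219]]
rack [641.3 -80.8] [ 90.4 340.9] 8.233612060546875 [[572.0999755859375, 81.4000015258789], [621.0, -255.89999389648438], [710.4000244140625, -243.0], [661.5999755859375, 94.30000305175781]]
table z 1.3660504114380903
```

View pics/crop1.png

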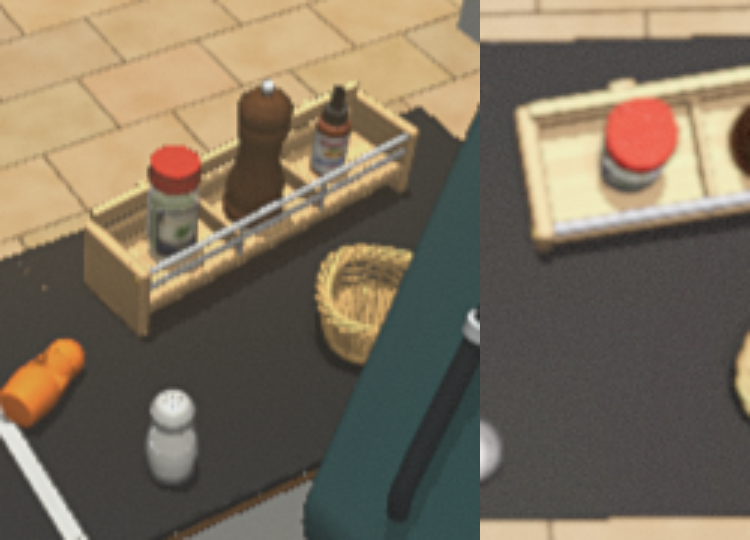

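The crop confirms both choices: the red-capped jar is at the bay 0 end, and the upright shaker has a grey top. The rack fit is 90x341 mm (88x340 given) with a yaw of 8.2°. The jar lies within 1 mm of bay 0, and the heights agree (cap 144 against 143, shaker 91 against 90). I'll measure the basket floor, then reach for the jar.

```bash
cat >> h.py <<'E'
YAW=np.radians(8.24);ex=np.array([np.cos(YAW),np.sin(YAW),0]);ey=np.array([-ex[1],ex[0],0]);RACK=np.array([641.3,-80.8,0])
def down(s):
    y=s*ey;z=np.array([0,0,-1.]);return np.column_stack([np.cross(y,z),y,z])
def st(n): print(n,"t",round(arm.current_clock(),2),"tcp",np.round(arm.current_tcp_pos(),1),"F",np.round(arm.current_contact_force(),1),"gap",round(float(arm.current_finger_gap()),1),"grip",np.round(arm.current_grip_force(),1))
E
python3 - <<'E'
from h import *
d=np.load("top0.npy");W=cloud("top",d);r=np.hypot(W[...,0]-483.7,W[...,1]+109.6)
p=W[(r<45)&(W[...,2]<24)];c=cv2.minEnclosingCircle(p[:,:2].astype(np.float32));print("floor",len(p),p.mean(0),c,np.median(p[:,2]))
p=W[(r<70)&(W[...,2]>8)];print("basket outer",cv2.minEnclosingCircle(p[:,:2].astype(np.float32)),p.min(0),p.max(0))
P=np.array([626.8,18.0,300.])
q={s:arm.inverse_kinematics(P,down(s)) for s in(1,-1)};print({k:np.round(v,0) for k,v in q.items()})
s=min(q,key=lambda k:abs(q[k][5]));print(s)
arm.movep(P,down(s));st("above")
im,_=arm.grab_frame("scene");cv2.imwrite("pics/s1.png",im)
E
```

```text
floor 1352 [ 483.38814563 -114.32429655   10.73068542] ((483.6545104980469, -109.6025161743164), 44.953514099121094) 10.792701617651364
basket outer ((488.1712341308594, -109.57665252685547), 61.64699935913086) [ 426.85366705 -170.63603702    8.01301111] [549.04175781 -50.25523108  58.12458588]
{1: array([ -6.,  25.,  13.,  77.,   0., -14.]), -1: array([ -6.,  25.,  13.,  77.,   0., 166.])}
1
above t 2.52 tcp [626.8  17.3 300. ] F [ 1.1  0.2 -0.2] gap 85.7 grip 0.0
```

```bash
python3 - <<'E'
from h import *
arm.move_l([626.8,18.0,178]);st("down")
arm.move_gripper(38);st("grip")
arm.move_l([626.8,18.0,178+75],rate=80);st("lift")
im,_=arm.grab_frame("scene");im2,_=arm.grab_frame("top");cv2.imwrite("pics/lift.png",np.vstack([cv2.resize(im[60:260,280:460],(540,300)),cv2.resize(im2[90:290,280:560],(540,300))]))
E
```

```text
down t 3.53 tcp [627.2  17.9 178.9] F [-0.1 -0.6  0.9] gap 85.6 grip 0.0
grip t 4.0 tcp [627.1  18.  178.6] F [-0.1  0.3  6.2] gap 43.6 grip 60.5
lift t 5.09 tcp [626.6  18.  252.4] F [ 0.2  0.4 -1.9] gap 43.5 grip 61.0
```

View pics/lift.png

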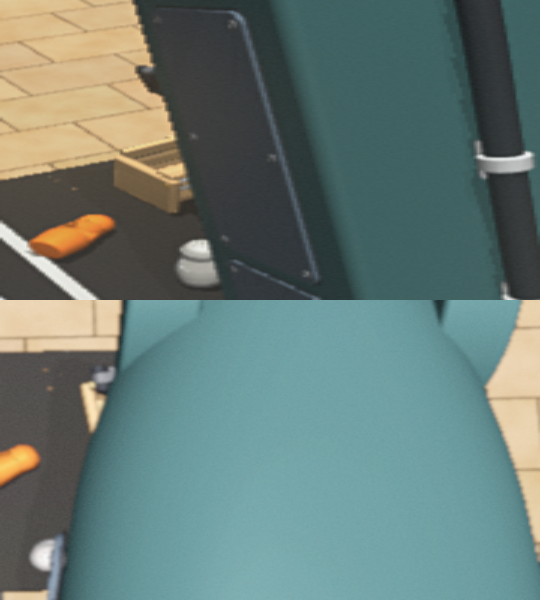

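The arm hides the jar in both views, but the gap (43.5 mm) and grip (61 N) show it is held with its base about 109 mm up. Next is the basket.

```bash
python3 - <<'E'
from h import *
a=np.array([626.8,18.0,253])-ex*120
arm.move_l(a);arm.move_l([484,-111,253]);st("over")
arm.move_l([484,-111,172],rate=100);arm.dwell(.2);f0=np.array(arm.current_contact_force());st("near")
for z in np.arange(169,150,-2.):
    arm.move_l([484,-111,z],rate=40);df=np.array(arm.current_contact_force())-f0
    if df[2]>3 or np.hypot(*df[:2])>6: break
st("touch")
arm.move_gripper(58);st("open")
arm.dwell(.2);arm.move_l([484,-111,300]);st("up")
arm.movep([436.6,130,300],down(1));arm.dwell(.1)
im,_=arm.grab_frame("scene");im2,d2=arm.grab_frame("top");np.save("top2.npy",d2)
cv2.imwrite("pics/placed.png",np.hstack([cv2.resize(im[120:280,280:460],(360,320)),cv2.resize(im2[120:290,280:500],(414,320))]))
cv2.imwrite("pics/top2.png",im2)
E
```

```text
over t 7.05 tcp [ 484.1 -110.5  252.9] F [ 0.4  1.2 -0.3] gap 43.6 grip 61.0
near t 8.21 tcp [ 484.2 -111.1  172.5] F [ 0.3  1.2 -0.8] gap 43.4 grip 61.0
touch t 10.21 tcp [ 484.7 -111.8  156.3] F [-3.6 -3.3 21.9] gap 43.6 grip 63.7
open t 10.5 tcp [ 483.9 -110.9  154.8] F [-0.8 -0.4 -0.2] gap 57.9 grip 0.0
up t 11.82 tcp [ 483.7 -110.9  299.3] F [-0.5  0.3  0.1] gap 58.1 grip 0.0
```

View pics/placed.png

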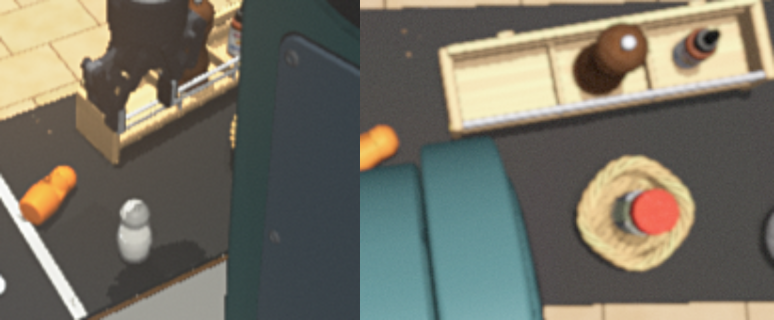

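The top view shows the jar upright in the basket (cap at about (655,212) in the crop), the left bay empty and everything else in place. I'll check the cap numerically, then grasp the shaker.

```bash
python3 - <<'E'
from h import *
im=cv2.imread("pics/top2.png");W=cloud("top",np.load("top2.npy"));H,S,V=cv2.split(cv2.cvtColor(im,cv2.COLOR_BGR2HSV))
r=np.hypot(W[...,0]-484,W[...,1]+110)
p=W[(r<60)&((H<8)|(H>172))&(S>140)&(W[...,2]>105)];print("cap",len(p),np.median(p,0),cv2.minEnclosingCircle(p[:,:2].astype(np.float32)))
p=W[(r<80)&(W[...,2]>44)&(W[...,2]<60)];print("basket",cv2.minEnclosingCircle(p[:,:2].astype(np.float32)))
arm.move_gripper(80)
arm.move_l([436.6,130,160]);arm.move_l([436.6,130,104],rate=80);st("down")
arm.move_gripper(36);st("grip")
arm.move_l([436.6,130,108],rate=40);arm.dwell(.2);st("lift4")
E
```

```text
cap 479 [ 484.33693389 -110.63482607  122.5506126 ] ((484.2791442871094, -111.79269409179688), 22.356220245361328)
basket ((483.5245056152344, -110.10846710205078), 60.454750061035156)
down t 15.27 tcp [436.8 130.  104.4] F [0.2 0.  0.8] gap 79.8 grip 0.0
grip t 15.75 tcp [437.1 130.2 104.7] F [-2.1  0.9 11.1] gap 37.7 grip 59.0
lift4 t 16.2 tcp [436.5 130.  107.9] F [-1.4  0.3 -1. ] gap 37.4 grip 59.4
```

```bash
python3 - <<'E'
from h import *
B=RACK+100*ey;print(B)
arm.move_l([436.6,130,216],rate=100);st("lift")
im,d=arm.grab_frame("scene");cv2.imwrite("pics/shk.png",cv2.resize(im[100:280,260:460],(600,540)))
E
```

```text
[626.96801069  18.16764159   0.        ]
lift t 17.43 tcp [436.4 130.  215.5] F [-0.1 -1.  -1.5] gap 37.7 grip 59.4
```

View pics/shk.png

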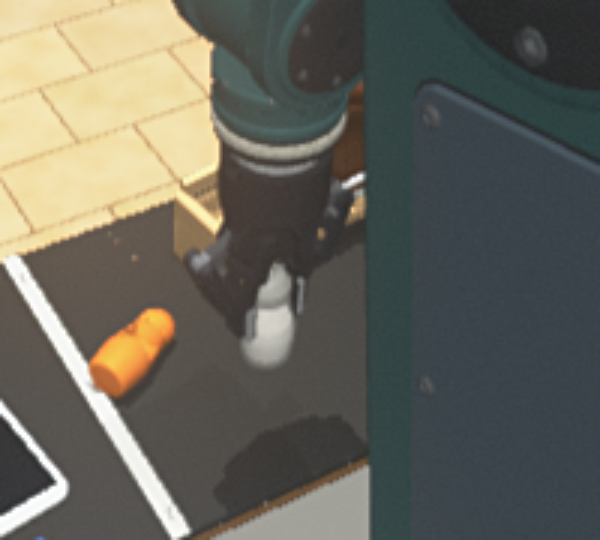

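The shaker hangs upright between the pads, gripped at its waist, with its base about 110 mm up. I'll carry it over the rail into bay 0.

```bash
python3 - <<'E'
from h import *
B=RACK+100*ey
P=lambda z,dx=0:[*(B+dx*ex)[:2],z]
arm.move_l(P(216,-110));arm.move_l(P(216));arm.dwell(.2);st("over")
arm.move_l(P(156),rate=80);arm.dwell(.2);f0=np.array(arm.current_contact_force());st("near")
for z in np.arange(153,134,-1.5):
    arm.move_l(P(z),rate=40);df=np.array(arm.current_contact_force())-f0
    if df[2]>3 or np.hypot(*df[:2])>6: break
st("touch")
arm.move_gripper(58);st("open");arm.dwell(.2)
arm.move_l(P(260),rate=120);st("up")
arm.movep([420,180,330],down(1));arm.dwell(.2)
im,_=arm.grab_frame("scene");im2,d2=arm.grab_frame("top");W=cloud("top",d2)
r=np.hypot(W[...,0]-B[0],W[...,1]-B[1]);p=W[(r<32)&(W[...,2]>112)&(W[...,2]<135)]
print("shaker",len(p),np.median(p,0),np.percentile(p[:,2],97),cv2.minEnclosingCircle(p[:,:2].astype(np.float32)))
cv2.imwrite("pics/end.png",np.hstack([cv2.resize(im[80:280,260:460],(360,360)),cv2.resize(im2[110:290,280:490],(420,360))]))
E
```

```text
over t 19.73 tcp [626.4  18.1 216.3] F [ 0.1 -0.2 -0.3] gap 37.5 grip 59.4
near t 20.82 tcp [627.2  18.2 156.5] F [ 0.2 -0.9 -1.4] gap 37.5 grip 59.4
touch t 23.32 tcp [627.2  18.2 139.9] F [-0.8 -0.6  4.9] gap 37.5 grip 60.2
open t 23.66 tcp [626.9  18.2 139.4] F [-0.   0.1 -0.6] gap 57.8 grip 0.0
up t 25.02 tcp [626.7  18.2 259.3] F [0.3 0.5 0. ] gap 57.8 grip 0.0
shaker 260 [624.18437885  20.52582434 121.89832368] 126.35534507411718 ((625.7970581054688, 19.772768020629883), 17.099767684936523)
```

View pics/end.png

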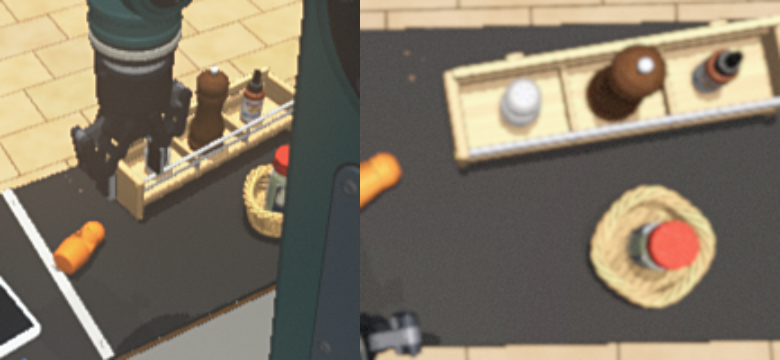

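The shaker stands upright in the left bay (crop (522,102)), with its top at 126 mm against 125 expected and about 2 mm off the middle. The jar stands in the basket (crop (673,243)), and the gripper is clear of everything. I'm handing the job in.

```bash
python3 -c "
from h import *
print(arm.sign_off())"
```

```text
the job is handed in; nothing more can be done
None
```

I handed the job in at about 26 s: the spice jar stands upright in the basket, and the salt shaker stands upright in the left bay, about 2 mm off its middle. The last pictures show nothing else moved; the sign-off gave no verdict.

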